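# Tip a carton label-up and slide it under the bench scanner

## Robot

A 6-joint arm with a two-finger parallel gripper is mounted at the origin on the work surface. World frame = base frame: x ahead of the robot, y to its left, z up, the work surface at z = 0. Lengths are in m, angles in rad, forces in N, time in s.
With the tool pointing down it reaches from about 0.275 to 0.975 m from the base axis. Payload 8.4 kg.
Tool frame: the origin (TCP) lies between the finger pads; the fingertips stand 22 mm ahead of it and the grasp point (between the pads) lies 3 mm ahead of it (arm.nose_length is the distance from the TCP to the fingertips, in m); z points along the fingers, y is the direction in which the jaws open and shut (so a half turn about z gives the same grasp; the last joint's range is limited). The gripper opens to 92 mm and grips with 3 to 60 N. Pads are 20 mm wide; open, the fingers measure 128 mm over their backs; the gripper's body (75 mm by 189 mm) begins 69 mm behind the grasp point.
Start: joints at [1.161, 0.353, 1.633, -0, 1.155, -0.002], TCP at [0.248, 0.574, 0.237] pointing down, gripper open.
Joint ranges: [-2.63, 2.63], [-0.92, 2.1], [0.06, 2.66], [-1.3, 4.44], [0, 2.69], [-3.02, 3.02]. Speed limits (rad/s): [2.22, 2.22, 2.79, 3.14, 3.14, 3.14].

## Interface

Orientations are given as a unit quaternion [x, y, z, w].
In Python, from rig import arm gives the robot as it stands.
- The arm moves only by the tool move_arm, never from a script. Its argument "targets" is a list of rows, each a list of 3 entries, a list of its own where there are three numbers: the finger opening in m, from 0 to 0.0919, then the shift along the tool's x, y, z in m, then the turn about the tool's z in rad. A call has 1 to 12 rows; each row is the pose to reach, as a shift and turn from the pose commanded when the call began, along the tool's axes at that moment; what a row does not reach only later rows make up. A row lasts 1/12 s, in which the tool goes at most 41.7 mm and 7.16 degrees, less where a joint would pass 70% of its speed; a pose out of reach is approached as far as the arm can. A call with a gripper value outside its range is refused whole. The fingers move at their own pace and stop on an object; "squeeze" is the grip in N (left out, the last holds). Time passes only in rows, so rows that repeat a pose let the fingers close. It gives the time, the measured TCP pose, the force and the opening at its end, in the units of the state.
- arm.get_state(): the state, without advancing time (a new reading comes with each control period).
- arm.read_camera(name): name is "side" or "top"; returns a dict with "frame" (420x560x3 uint8, blue, green, red), "depth" (420x560 float32, m along the optical axis (not along the pixel's ray), 0 where there is no reading), "intrinsics" (3x3 intrinsics, pixels), "T" (4x4, takes a point from camera to world coordinates). Camera axes: x right, y down, z forward; pixel columns grow to the right and rows downward; lengths in m; the calibration is good to about 2 mm. A picture is of the moment at which its call begins.
- arm.close_job(): hands the job in, once; it reports no verdict.
The state is a dict: "time_s": time; "joint_positions": joint angles; "joint_vel": joint speeds; "joint_efforts": joint torques, N m; "tcp_pos": TCP position; "tool_rot": TCP orientation; "force": force on the tool from outside, world axes, zero at the start; "moment": the same for the moment, N m; "grip_width": finger opening in m.
Only numpy, scipy, OpenCV 4.12 (cv2) and the standard library are available. Lean on these libraries where they do the work, as an engineer would, in place of code of your own. Each camera call takes 0.05 s, during which the arm holds its last target.

## Task

The bench scanner looks down at the table, so tip the carton with the green label over onto its back, so that its label faces up, and push it along the table until the whole carton lies inside the four yellow corner marks. Only push it with the fingers: do not squeeze or lift it. Leave the white-labelled carton standing and everything else where it is.

Things in the scene. Friction and masses are not known exactly. Their poses are not given: they have to be found in the camera images.
- carton_green: Upright carton, 64 mm deep (x), 96 wide (y), 160 tall (z), 0.25-0.45 kg, evenly heavy. Stands at the left or right. Green label with bar code on its +x face, folded over the top edge so green shows from above. Origin: centre of the underside; z up, x out of the label. Pushed above about 110 mm on the label face it tips over the opposite bottom edge and, past 22 degrees, falls on its back by itself; then 64 mm high.
- carton_white: Upright carton, 64 mm deep (x), 96 wide (y), 160 tall (z), 0.25-0.45 kg, evenly heavy. Same make as the other, with a white label; it stands upright on the other side and stays standing. Same origin and axes.
- foot_left (a point): Corner of the green-labelled carton's back face (the face opposite the label): the lower corner, on the side of its y axis. It lies 32 mm behind, 48 mm beside and level with the carton's origin; it stays on the table while the carton is tipped onto its back.
- foot_right (a point): Corner of the green-labelled carton's back face (the face opposite the label): the lower corner, opposite its y axis. 32 mm behind, 48 mm beside and level with the carton's origin; it stays on the table while the carton is tipped onto its back.
- head_left (a point): Corner of the green-labelled carton's back face (the face opposite the label): the upper corner, on the side of its y axis. 160 mm above foot_left as the carton stands.
- head_right (a point): Corner of the green-labelled carton's back face (the face opposite the label): the upper corner, opposite its y axis. 160 mm above foot_right as the carton stands.
- scan_field (a point): Centre of the scan field on the table (z = 0): 250 mm square between the inside edges of four flat L-shaped marks of yellow tape, over which things slide freely. x, y along its sides, x away from the robot. The fixed black gooseneck scanner has its 136 mm round base 400 mm from the centre along x, its head at 290 to 390 mm along x, 300 to 390 mm high.
- terminal: Bystander: rugged black and yellow handheld terminal lying flat, 158 x 84 x 31 mm. Origin: centre of its underside.
- mug: Bystander: blue mug, 82 mm across, 92 mm high. Origin: centre of its underside.
- tape_roll: Bystander: roll of brown packing tape lying flat, 100 mm across, 48 mm high. Origin: centre of its underside.
- stapler: Bystander: red and black stapler, 145 mm long, 55 mm high. Origin: centre of its underside.
- marker: Bystander: white marker pen with a green cap lying on the table, 130 mm long, 20 mm thick. Origin: underside of its middle.
- pistol_scanner: Bystander: black and yellow pistol-shaped hand scanner lying on its side, about 95 x 190 mm, 54 mm high. Origin: underside, at the back of its head.
Not all that is in view belongs to the job. What is shaped like the carton_green but pink is not meant.

How it is judged:
By the outcome, as a careful person would: the job done as asked, in the order asked, and still so for the second after the job is handed in, with the robot touching nothing.
It also fails if it takes over 72 s, if anything falls off the work surface, if the arm or the gripper's body presses on something with over 40 N, if the wrist force passes 120 N, or if a joint passes its speed limit or range.

## Working session

There is one attempt and no reset: what is moved stays moved. The work goes in short steps, Python scripts to look and compute and a tool call to move; the robot and the scene stay as the last step left them, time stands still between calls to the robot, and variables do not carry over. Pictures are saved under pics/ and viewed, and the job is handed in when it is done.

Besides the shell and the picture viewer there is one more tool, called after ">>>" as a command line: name --argument value ..., lists and objects as JSON in quotes. move_arm: Moves the arm, as the interface text tells. Its arguments: {"type":"object","properties":{"targets":{"type":"array","items":{"type":"array"}},"squeeze":{"type":"number"}},"required":["targets"]}

```bash
mkdir -p pics; ls; cat > h.py <<'E'
import numpy as np, cv2
from rig import arm
def pts(c):
    d=c['depth'];K=c['intrinsics'];T=c['T']
    v,u=np.mgrid[0:d.shape[0],0:d.shape[1]]
    P=np.stack([(u-K[0,2])/K[0,0]*d,(v-K[1,2])/K[1,1]*d,d],-1)
    W=P@T[:3,:3].T+T[:3,3]; W[d==0]=np.nan
    return W
E
python3 - <<'E'
from h import *
import pickle
print(arm.get_state())
for n in('side','top'):
    c=arm.read_camera(n);cv2.imwrite(f'pics/{n}0.png',c['frame']);pickle.dump(c,open(n+'0.pkl','wb'));print(c['T'],c['intrinsics'])
E
```

```text
pics
{'time_s': 0.0, 'joint_positions': array([ 1.16060490e+00,  3.53615826e-01,  1.63410134e+00, -3.67848109e-05,
        1.15519608e+00, -2.39220087e-03]), 'joint_vel': array([ 0.00011944, -0.00021983, -0.00013295, -0.00074977, -0.00139665,
        0.00068709]), 'joint_efforts': array([-1.72319935e-03, -5.93858421e+01, -3.34222269e+01,  6.96858088e-02,
        2.33197730e-02, -9.54895836e-05]), 'tcp_pos': array([0.24769673, 0.57333559, 0.23589789]), 'tool_rot': array([ 2.02482362e-01,  9.79285687e-01, -6.49740244e-04, -1.18784161e-04]), 'force': array([ 0.67428807, -0.47970818,  0.45480782]), 'moment': array([ 0.02279681,  0.04658155, -0.02039865]), 'grip_width': 0.09163040119992376}
[[-0.81961375  0.46859299 -0.32962693  1.04432249]
 [ 0.5729098   0.67314057 -0.46760682  0.75059694]
 [ 0.00276798 -0.57210348 -0.82017678  1.44068307]
 [ 0.          0.          0.          1.        ]] [[529.60563286   0.         287.84683255]
 [  0.         529.60563286 198.98206988]
 [  0.           0.           1.        ]]
[[-0.00772229 -0.98423096  0.17671948  0.2600395 ]
 [-0.99976013  0.01122126  0.01880873 -0.0229416 ]
 [-0.02049515 -0.17653185 -0.98408153  1.59621111]
 [ 0.          0.          0.          1.        ]] [[455.57285446   0.         284.72510213]
 [  0.         455.57285446 212.95182989]
 [  0.           0.           1.        ]]
```

View pics/top0.png

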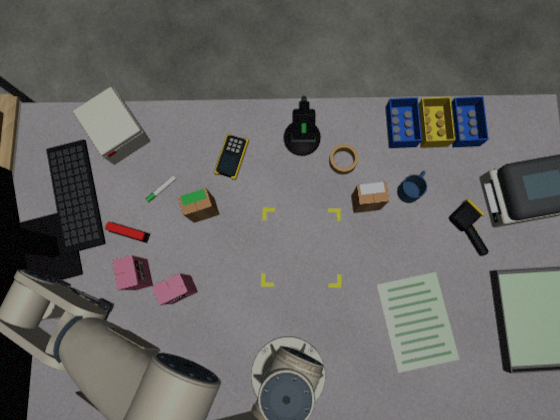

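View pics/side0.png

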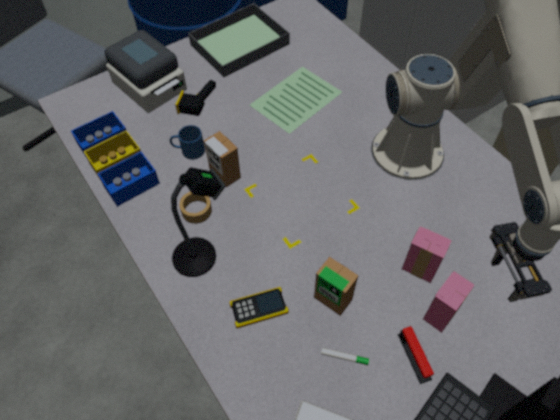

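The top view shows the green-labelled carton at about (197,203) with the label on its far side, and the yellow marks at about (268,213), (335,213), (267,281) and (335,281). The white carton is at (371,196). The pink decoys at (130,272) and (173,290) lie towards the robot. Next I'll measure these.

```bash
cat > m.py <<'E'
from h import *
import pickle
for n in('top','side'):
    c=pickle.load(open(n+'0.pkl','rb'));W=pts(c);hsv=cv2.cvtColor(c['frame'],cv2.COLOR_BGR2HSV)
    H,S,V=[hsv[...,i].astype(int) for i in range(3)]
    X,Y,Z=W[...,0],W[...,1],W[...,2]
    reg=(np.abs(Y)<0.45)
    # yellow
    m=((H>22)&(H<35)&(S>120)&(V>90)&(np.abs(Z)<.02)).astype(np.uint8)
    k,l,s,_=cv2.connectedComponentsWithStats(m)
    for i in range(1,k):
        if s[i,4]>15:
            q=W[l==i]; print(n,'yel',s[i],q.min(0).round(3),q.max(0).round(3))
    # box tops
    t=((Z>.15)&(Z<.17)&(X>.2)&(X<.8)&(np.abs(Y)<.5)).astype(np.uint8)
    k,l,s,_=cv2.connectedComponentsWithStats(t)
    for i in range(1,k):
        if s[i,4]>100:
            q=W[l==i].astype(np.float32); r=cv2.minAreaRect(q[:,:2].copy());g=(l==i)&(H>45)&(H<75)&(S>120)
            print(n,'top',s[i],'z',np.median(q[:,2]).round(4),r,'corners',cv2.boxPoints(r).round(3).tolist(),'green',g.sum(),W[g].mean(0) if g.sum() else '')
    # obstacles
    t=((Z>.012)&(X>.15)&(X<1.1)&(np.abs(Y)<.6)).astype(np.uint8)
    k,l,s,_=cv2.connectedComponentsWithStats(t)
    for i in range(1,k):
        if s[i,4]>30:
            q=W[l==i]; print(n,'obj',s[i].tolist(),q.min(0).round(3),q.max(0).round(3))
E
python3 m.py
```

```text
top yel [424 105  23  34 361] [ 0.813 -0.582 -0.007] [ 0.944 -0.504  0.02 ]
top yel [263 208  12  12  63] [ 0.524  0.045 -0.007] [0.566 0.085 0.013]
top yel [328 209  13  12  73] [ 0.519 -0.189 -0.005] [ 0.56  -0.146  0.007]
top yel [261 274  13  12  75] [ 0.294  0.05  -0.006] [0.332 0.092 0.009]
top yel [329 275  12  12  72] [ 0.288 -0.183 -0.008] [ 0.326 -0.144  0.011]
top top [356 181  33  24 607] z 0.1597 ((0.5827293992042542, -0.27790331840515137), (0.06587785482406616, 0.09719591587781906), 6.911435127258301) corners [[0.5440000295639038, -0.23399999737739563], [0.5559999942779541, -0.33000001311302185], [0.6209999918937683, -0.32199999690055847], [0.6100000143051147, -0.22599999606609344]] green 0 
top top [178 188  34  27 597] z 0.16 ((0.5619220733642578, 0.29705002903938293), (0.06756511330604553, 0.09646914154291153), 18.454914093017578) corners [[0.5149999856948853, 0.3319999873638153], [0.5450000166893005, 0.2409999966621399], [0.609000027179718, 0.2619999945163727], [0.5789999961853027, 0.3529999852180481]] green 224 [0.57416239 0.30117207 0.16051243]
top top [127 255  1
[... 4111 characters left out ...]
-0.547  0.012] [0.894 0.01  0.391]
side obj [552, 126, 8, 39, 162] [0.15  0.452 0.568] [0.174 0.506 0.63 ]
side obj [82, 128, 77, 77, 2786] [ 0.783 -0.6    0.012] [ 0.947 -0.362  0.086]
side obj [402, 226, 49, 55, 1604] [0.236 0.311 0.013] [0.335 0.423 0.169]
side obj [314, 256, 44, 58, 1661] [0.517 0.242 0.012] [0.608 0.35  0.168]
side obj [423, 271, 51, 60, 1468] [0.285 0.468 0.013] [0.394 0.553 0.169]
side obj [229, 286, 60, 42, 1521] [0.673 0.138 0.012] [0.843 0.26  0.039]
side obj [398, 326, 31, 44, 583] [0.451 0.488 0.012] [0.513 0.6   0.065]
side obj [321, 348, 48, 17, 274] [0.594 0.402 0.012] [0.689 0.504 0.026]
side obj [294, 400, 56, 20, 602] [0.755 0.495 0.097] [0.862 0.599 0.129]
```

Measured: green carton top at z = 0.160, 66×96 mm, centre (0.562, 0.296), yaw about 18° with the label towards +x. The scan field is centred at about (0.427, -0.049), turned about -1.4°. I'll tip towards -x, then push towards -y. First I go to the label side, at height.

```bash
cat >> h.py <<'E'
from scipy.spatial.transform import Rotation as Ro
def goal(x,y,z,jaw=None):
    s=arm.get_state();R=Ro.from_quat(s['tool_rot']).as_matrix()
    d=R.T@(np.array([x,y,z])-s['tcp_pos']); a=np.degrees(np.arctan2(R[1,1],R[0,1]))
    print('t',round(s['time_s'],2),'tcp',s['tcp_pos'].round(4),'jaw',a.round(1),'F',s['force'].round(1),'shift',d.round(4),'turn',None if jaw is None else np.radians(-((jaw-a+180)%360-180)).round(3), 'q6',s['joint_positions'][5].round(2))
E
python3 -c "
from h import *
goal(.655,.326,.236,108)"
```

```text
t 0.1 tcp [0.2477 0.5734 0.2359] jaw 66.6 F [ 1.2  0.2 -0.1] shift [-0.472  -0.0656  0.    ] turn -0.722 q6 -0.0
```

>>> move_arm --targets '[[0.05,[-0.015,-0.002,0],-0.03],[0.05,[-0.045,-0.006,0],-0.08],[0.05,[-0.085,-0.012,0],-0.14],[0.05,[-0.125,-0.017,0],-0.2],[0.05,[-0.165,-0.023,0],-0.27],[0.05,[-0.205,-0.028,0],-0.34],[0.05,[-0.245,-0.034,0],-0.41],[0.05,[-0.285,-0.04,0],-0.48],[0.05,[-0.325,-0.045,0],-0.55],[0.05,[-0.365,-0.051,0],-0.62],[0.05,[-0.405,-0.056,0],-0.68],[0.05,[-0.44,-0.061,0],-0.722]]'

```text
time_s: 1.1
tcp_pos: [0.6295, 0.3414, 0.2361]
tool_rot: [-0.158, 0.987, -0.0, -0.0]
force: [0.5, 0.2, 0.2]
grip_width: 0.0504
```

```bash
python3 -c "
from h import *
goal(.655,.326,.142,108)"
```

```text
t 1.1 tcp [0.6295 0.3414 0.2361] jaw 108.2 F [0.5 0.2 0.2] shift [-0.0195 -0.0226  0.0941] turn 0.003 q6 -1.39
```

>>> move_arm --targets '[[0.05,[-0.012,-0.012,0],0],[0.05,[-0.02,-0.023,0],0],[0.05,[-0.02,-0.023,0.02],0],[0.05,[-0.02,-0.023,0.05],0],[0.05,[-0.02,-0.023,0.08],0],[0.05,[-0.02,-0.023,0.094],0],[0.05,[-0.02,-0.023,0.094],0]]'

```text
time_s: 1.68
tcp_pos: [0.6508, 0.3272, 0.1384]
tool_rot: [-0.157, 0.988, -0.001, -0.003]
force: [-0.7, -0.3, -0.1]
grip_width: 0.05
```

```bash
python3 - <<'E'
from h import *
goal(.602,.309,.142,108)
c=arm.read_camera('side');cv2.imwrite('pics/s1.png',c['frame'][180:400,200:520].repeat(2,0).repeat(2,1))
E
```

```text
t 1.68 tcp [0.6508 0.3272 0.1384] jaw 108.0 F [-0.7 -0.3 -0.1] shift [ 0.052  -0.0022 -0.0032] turn 0.0 q6 -1.42
```

View pics/s1.png

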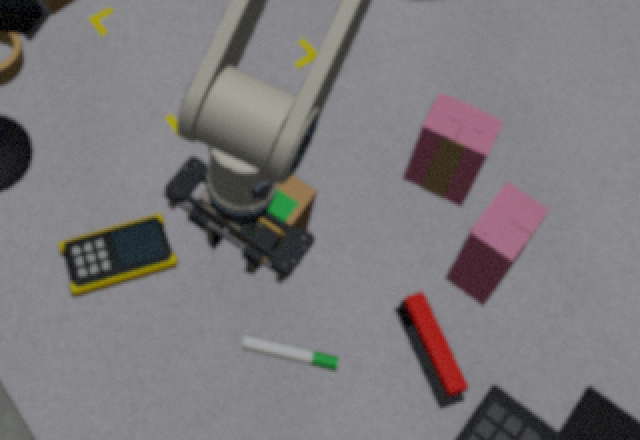

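The crop shows the gripper in front of the label face, at about (250,230), clear of the terminal. I'll start the tip push.

>>> move_arm --targets '[[0.05,[0.01,-0.002,-0.004],0],[0.05,[0.025,-0.002,-0.004],0],[0.05,[0.038,-0.002,-0.004],0],[0.05,[0.044,-0.002,-0.004],0],[0.05,[0.05,-0.002,-0.004],0],[0.05,[0.056,-0.002,-0.004],0],[0.05,[0.062,-0.002,-0.004],0],[0.05,[0.068,-0.002,-0.004],0]]'

```text
time_s: 2.4
tcp_pos: [0.5899, 0.3048, 0.1473]
tool_rot: [-0.156, 0.988, 0.0, 0.001]
force: [1.6, 0.1, 1.9]
grip_width: 0.05
```

```bash
python3 - <<'E'
from h import *
goal(.602,.309,.142,108)
c=arm.read_camera('side');cv2.imwrite('pics/s2.png',c['frame'][180:400,200:520].repeat(2,0).repeat(2,1))
E
```

```text
t 2.4 tcp [0.5899 0.3048 0.1473] jaw 108.0 F [1.6 0.1 1.9] shift [-0.0128  0.0002  0.0054] turn -0.0 q6 -1.41
```

View pics/s2.png

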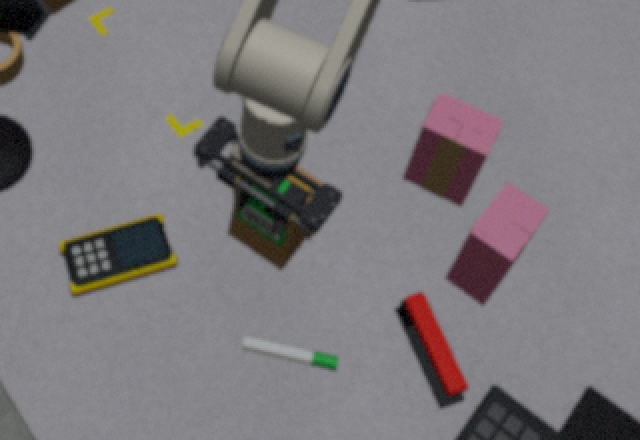

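The picture shows the fingers on the label face and the carton starting to tilt. I'll keep pushing.

>>> move_arm --targets '[[0.05,[0.008,0,0],0],[0.05,[0.016,0,0],0],[0.05,[0.024,0,0],0],[0.05,[0.032,0,0],0],[0.05,[0.038,0,0],0]]'

```text
time_s: 2.87
tcp_pos: [0.5522, 0.2924, 0.1463]
tool_rot: [-0.157, 0.988, -0.0, -0.001]
force: [-0.2, 1.1, -0.2]
grip_width: 0.0501
```

```bash
python3 - <<'E'
from h import *
goal(.602,.309,.142,108)
c=arm.read_camera('side');cv2.imwrite('pics/s3.png',c['frame'][180:400,200:520].repeat(2,0).repeat(2,1))
E
```

```text
t 2.87 tcp [0.5522 0.2924 0.1463] jaw 108.0 F [-0.2  1.1 -0.2] shift [-0.0526  0.0004  0.0042] turn 0.0 q6 -1.4
```

View pics/s3.png

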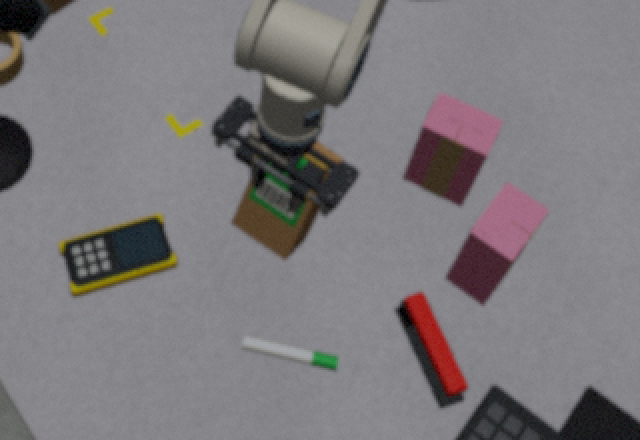

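The carton is now well tilted and the force is near zero, so it is about to fall. I'll push a little further and let it settle.

>>> move_arm --targets '[[0.05,[0.008,0,0],0],[0.05,[0.014,0,0],0],[0.05,[0.018,0,0],0],[0.05,[0.018,0,0],0],[0.05,[0.018,0,0],0],[0.05,[0.018,0,0],0],[0.05,[0.018,0,0],0]]'

```text
time_s: 3.5
tcp_pos: [0.5368, 0.2875, 0.1466]
tool_rot: [-0.156, 0.988, 0.0, 0.0]
force: [-1.1, 1.2, -0.7]
grip_width: 0.0501
```

```bash
cat > look.py <<'E'
from h import *
import sys
goal(.602,.309,.142,108)
n=sys.argv[1]
a=arm.read_camera('side');b=arm.read_camera('top')
cv2.imwrite(f'pics/{n}.png',np.vstack([a['frame'][120:340,160:480],b['frame'][150:340,90:410]]).repeat(1,0))
for nm,c in(('side',a),('top',b)):
    W=pts(c);hsv=cv2.cvtColor(c['frame'],cv2.COLOR_BGR2HSV);H,S,V=[hsv[...,i].astype(int) for i in range(3)]
    X,Y,Z=W[...,0],W[...,1],W[...,2]
    t=((Z>.052)&(Z<.076)&(X>.25)&(X<.7)&(Y>-.2)&(Y<.36)&~((H>155)|(V<40)))
    # exclude pink box
    t&=~((X<.36)&(Y>.295))
    t=cv2.morphologyEx(t.astype(np.uint8),cv2.MORPH_OPEN,np.ones((3,3)))
    k,l,s,_=cv2.connectedComponentsWithStats(t)
    for i in range(1,k):
        if s[i,4]>100:
            q=W[l==i].astype(np.float32); r=cv2.minAreaRect(q[:,:2].copy())
            print(nm,s[i],'z',np.median(q[:,2]).round(4),np.round(r[0],3),np.round(r[1],3),round(r[2],1),cv2.boxPoints(r).round(3).tolist())
E
python3 look.py l1
```

```text
t 3.5 tcp [0.5368 0.2875 0.1466] jaw 108.0 F [-1.1  1.2 -0.7] shift [-0.0687  0.0003  0.0047] turn -0.0 q6 -1.4
side [361 239  23  18 221] z 0.0644 [0.39  0.255] [0.042 0.068] 22.1 [[0.3580000102519989, 0.27799999713897705], [0.382999986410141, 0.2160000056028366], [0.421999990940094, 0.23100000619888306], [0.3970000147819519, 0.2939999997615814]]
side [327 262  36  29 418] z 0.0634 [0.509 0.278] [0.05  0.097] 19.6 [[0.4690000116825104, 0.3149999976158142], [0.5019999742507935, 0.22300000488758087], [0.5490000247955322, 0.23999999463558197], [0.515999972820282, 0.3319999873638153]]
top [212 212  17  40 227] z 0.0639 [0.472 0.231] [0.145 0.025] 18.1 [[0.39899998903274536, 0.22100000083446503], [0.40700000524520874, 0.19599999487400055], [0.5450000166893005, 0.2409999966621399], [0.5370000004768372, 0.26499998569488525]]
```

View pics/l1.png

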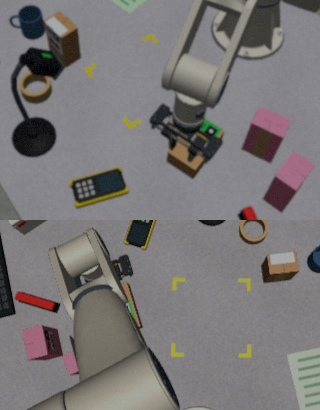

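The carton lies flat: top at z 0.064, foot edge at (0.533, 0.286), yaw about 18.5°, so its centre is near (0.456, 0.262). Now I'll raise the tool and turn the jaws along world x to push from the +y side.

>>> move_arm --targets '[[0.05,[0,0,-0.02],0.03],[0.06,[0,0,-0.045],0.12],[0.07,[0,0,-0.06],0.24],[0.08,[0,0,-0.06],0.36],[0.09,[0,0,-0.06],0.48],[0.091,[0,0,-0.06],0.6],[0.091,[0,0,-0.06],0.72],[0.091,[0,0,-0.06],0.84],[0.091,[0,0,-0.06],0.96],[0.091,[0,0,-0.06],1.08],[0.091,[0,0,-0.06],1.2],[0.091,[0,0,-0.06],1.32]]'

```text
time_s: 4.6
tcp_pos: [0.5365, 0.2873, 0.2065]
tool_rot: [0.485, 0.875, -0.0, -0.0]
force: [0.8, 0.1, 0.4]
grip_width: 0.091
```

```bash
python3 -c "
from h import *
goal(.465,.385,.2,0)"
```

```text
t 4.6 tcp [0.5365 0.2873 0.2065] jaw 32.0 F [0.8 0.1 0.4] shift [ 0.1207 -0.0088  0.0065] turn 0.559 q6 -0.07
```

>>> move_arm --targets '[[0.091,[0.015,-0.001,0],0.1],[0.091,[0.045,-0.003,0],0.22],[0.091,[0.08,-0.005,0],0.34],[0.091,[0.105,-0.007,0],0.46],[0.091,[0.121,-0.009,0],0.559],[0.091,[0.121,-0.009,0.02],0.559],[0.091,[0.121,-0.009,0.05],0.559],[0.091,[0.121,-0.009,0.085],0.559],[0.091,[0.121,-0.009,0.1],0.559],[0.091,[0.121,-0.009,0.1],0.559]]'

```text
time_s: 5.43
tcp_pos: [0.462, 0.3831, 0.1027]
tool_rot: [0.705, 0.709, -0.003, -0.0]
force: [0.1, -1.2, -0.1]
grip_width: 0.0912
```

```bash
python3 look.py l2
```

```text
t 5.43 tcp [0.462  0.3831 0.1027] jaw 0.4 F [ 0.1 -1.2 -0.1] shift [-0.0751  0.1394 -0.0396] turn -1.879 q6 0.68
side [ 328  235   51   55 1525] z 0.0645 [0.453 0.26 ] [0.167 0.098] 17.5 [[0.35899999737739563, 0.2809999883174896], [0.3880000114440918, 0.18799999356269836], [0.546999990940094, 0.23800000548362732], [0.5180000066757202, 0.3310000002384186]]
top [ 191  212   39   53 1277] z 0.0643 [0.453 0.262] [0.161 0.097] 17.7 [[0.3610000014305115, 0.2840000092983246], [0.39100000262260437, 0.19200000166893005], [0.5440000295639038, 0.23999999463558197], [0.5149999856948853, 0.3330000042915344]]
```

View pics/l2.png

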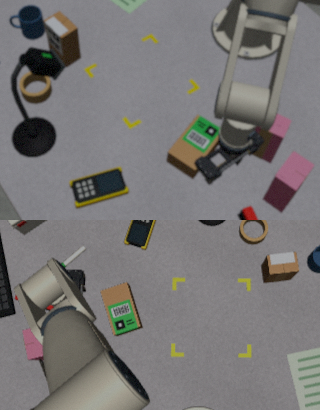

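The carton is flat on its back with the label up: centre (0.453, 0.262), yaw 17.6°, and the two views agree. The fingers are over the +y side. I'll turn about 10° towards the carton's face and lower.

>>> move_arm --targets '[[0.091,[0.002,-0.01,0.01],-0.1],[0.091,[0.002,-0.01,0.03],-0.17],[0.091,[0.002,-0.01,0.052],-0.17],[0.091,[0.002,-0.01,0.06],-0.17],[0.091,[-0.01,-0.01,0.06],-0.17],[0.091,[-0.022,-0.01,0.06],-0.17],[0.091,[-0.034,-0.01,0.06],-0.17],[0.091,[-0.046,-0.01,0.06],-0.17],[0.091,[-0.058,-0.01,0.06],-0.17],[0.091,[-0.07,-0.01,0.06],-0.16],[0.091,[-0.082,-0.01,0.06],-0.14],[0.091,[-0.094,-0.01,0.06],-0.12]]'

```text
time_s: 6.53
tcp_pos: [0.4551, 0.2898, 0.0472]
tool_rot: [0.662, 0.749, 0.001, 0.0]
force: [1.0, 2.1, 2.7]
grip_width: 0.0912
```

```bash
python3 look.py l3
```

```text
t 6.53 tcp [0.4551 0.2898 0.0472] jaw 7.1 F [1.  2.1 2.7] shift [ 0.001   0.1482 -0.0947] turn -1.762 q6 0.44
side [321 232  35  38 601] z 0.0641 [0.463 0.21 ] [0.139 0.055] 6.5 [[0.39100000262260437, 0.2290000021457672], [0.3970000147819519, 0.17399999499320984], [0.5350000262260437, 0.1899999976158142], [0.5289999842643738, 0.24500000476837158]]
top [206 215  31  48 963] z 0.0639 [0.448 0.225] [0.161 0.088] 7.1 [[0.3619999885559082, 0.2590000033378601], [0.37299999594688416, 0.17100000381469727], [0.5329999923706055, 0.19099999964237213], [0.5220000147819519, 0.27900001406669617]]
```

View pics/l3.png

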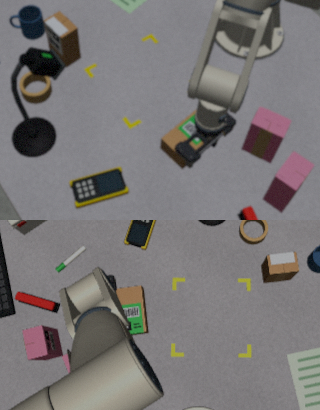

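Flush contact; the carton has yaw 7°, centre about (0.447, 0.228). I'll push on towards the field while straightening slowly.

>>> move_arm --targets '[[0.091,[-0.011,-0.002,0],0.01],[0.091,[-0.023,-0.004,0],0.02],[0.091,[-0.035,-0.006,0],0.03],[0.091,[-0.047,-0.008,0],0.04],[0.091,[-0.059,-0.01,0],0.05],[0.091,[-0.071,-0.012,0],0.06],[0.091,[-0.083,-0.014,0],0.07],[0.091,[-0.095,-0.016,0],0.08],[0.091,[-0.107,-0.018,0],0.09],[0.091,[-0.119,-0.02,0],0.1],[0.091,[-0.131,-0.022,0],0.11],[0.091,[-0.143,-0.024,0],0.12]]'

```text
time_s: 7.63
tcp_pos: [0.4486, 0.1445, 0.0466]
tool_rot: [0.705, 0.709, -0.0, -0.0]
force: [-0.5, 3.7, 2.5]
grip_width: 0.0911
```

```bash
python3 look.py l4
```

```text
t 7.63 tcp [0.4486 0.1445 0.0466] jaw 0.3 F [-0.5  3.7  2.5] shift [ 0.1637  0.1542 -0.0954] turn -1.88 q6 0.3
side [296 204  29  23 306] z 0.0645 [0.463 0.056] [0.043 0.105] 89.3 [[0.41100001335144043, 0.03500000014901161], [0.515999972820282, 0.03400000184774399], [0.515999972820282, 0.07699999958276749], [0.41100001335144043, 0.07800000160932541]]
top [257 220  20  47 675] z 0.0643 [0.433 0.069] [0.158 0.062] 1.3 [[0.3540000021457672, 0.09799999743700027], [0.35499998927116394, 0.03700000047683716], [0.5130000114440918, 0.03999999910593033], [0.5120000243186951, 0.10199999809265137]]
```

View pics/l4.png

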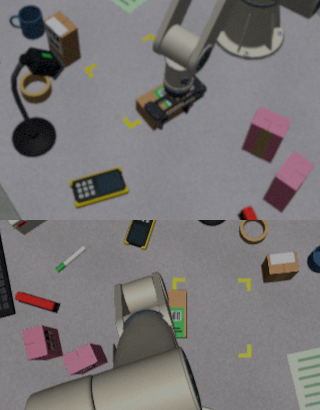

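The carton has x centre 0.433, yaw about 1° and leading edge at y 0.038. It needs another 135 mm or so towards -y.

>>> move_arm --targets '[[0.091,[-0.012,-0.001,0],0],[0.091,[-0.024,-0.001,0],0.005],[0.091,[-0.036,-0.002,0],0.01],[0.091,[-0.048,-0.002,0],0.015],[0.091,[-0.06,-0.003,0],0.02],[0.091,[-0.072,-0.003,0],0.02],[0.091,[-0.084,-0.004,0],0.02],[0.091,[-0.096,-0.004,0],0.02],[0.091,[-0.108,-0.005,0],0.02],[0.091,[-0.12,-0.005,0],0.02],[0.091,[-0.128,-0.005,0],0.02],[0.091,[-0.133,-0.005,0],0.02]]'

```text
time_s: 8.73
tcp_pos: [0.444, 0.0115, 0.0464]
tool_rot: [0.712, 0.702, -0.0, -0.0]
force: [0.0, 1.9, 0.0]
grip_width: 0.0909
```

>>> move_arm --targets '[[0.091,[0,0,0],0],[0.091,[0.012,0,0],0],[0.091,[0.035,0,0],0],[0.091,[0.065,0,0],0],[0.091,[0.09,0,-0.01],0],[0.091,[0.12,0,-0.04],0],[0.091,[0.155,0,-0.07],0],[0.091,[0.19,0,-0.1],0],[0.091,[0.22,0,-0.13],0],[0.091,[0.24,0,-0.15],0],[0.091,[0.24,0,-0.15],0]]'

```text
time_s: 9.65
tcp_pos: [0.4506, 0.2585, 0.202]
tool_rot: [0.711, 0.703, 0.005, 0.001]
force: [1.2, 0.7, 0.7]
grip_width: 0.0912
```

```bash
python3 look.py l5; python3 - <<'E'
from h import *
import pickle
c=arm.read_camera('top');pickle.dump(c,open('top0.pkl','wb'))
c=arm.read_camera('side');pickle.dump(c,open('side0.pkl','wb'))
E
python3 m.py | grep -v boj
```

```text
t 9.65 tcp [0.4506 0.2585 0.202 ] jaw -0.6 F [1.2 0.7 0.7] shift [0.0519 0.1503 0.0615] turn -1.896 q6 0.53
side [ 274  168   56   43 1277] z 0.0642 [ 0.428 -0.047] [0.102 0.165] 89.5 [[0.3449999988079071, -0.09700000286102295], [0.5099999904632568, -0.0989999994635582], [0.5109999775886536, 0.003000000026077032], [0.34599998593330383, 0.004999999888241291]]
top [ 286  221   29   48 1295] z 0.0643 [ 0.428 -0.044] [0.095 0.16 ] 88.9 [[0.34700000286102295, -0.09000000357627869], [0.5070000290870667, -0.09300000220537186], [0.5090000033378601, 0.0020000000949949026], [0.3490000069141388, 0.004999999888241291]]
top yel [424 105  23  34 364] [ 0.813 -0.583 -0.009] [ 0.946 -0.504  0.02 ]
top yel [263 208  12  12  64] [ 0.525  0.045 -0.008] [0.566 0.085 0.01 ]
top yel [328 209  13  12  73] [ 0.519 -0.189 -0.007] [ 0.56  -0.146  0.009]
top yel [261 274  13  12  75] [ 0.294  0.05  -0.008] [0.332 0.092 0.01 ]
top yel [329 275  12  12  71] [ 0.288 -0.183 -0.008] [ 0.326 -0.143  0.009]
top top [356 181  33  24 603] z 0.1597 ((0.5825039744377136, -0.27755677700042725), (0.06673432886600494, 0.097
[... 3531 characters left out ...]
2] [ 0.563 -0.561  0.061]
side obj [169, 124, 72, 152, 5096] [ 0.546 -0.483  0.012] [0.894 0.011 0.392]
side obj [83, 130, 76, 74, 2769] [ 0.784 -0.6    0.012] [ 0.947 -0.361  0.086]
side obj [273, 167, 57, 52, 1692] [ 0.347 -0.097  0.012] [0.513 0.005 0.076]
side obj [402, 226, 49, 56, 1604] [0.235 0.309 0.012] [0.336 0.423 0.172]
side obj [423, 271, 51, 60, 1460] [0.284 0.467 0.012] [0.394 0.553 0.169]
side obj [229, 286, 60, 42, 1527] [0.672 0.139 0.012] [0.843 0.261 0.039]
side obj [398, 326, 31, 46, 574] [0.454 0.487 0.012] [0.512 0.6   0.066]
side obj [321, 347, 48, 18, 292] [0.596 0.398 0.012] [0.689 0.506 0.028]
side obj [294, 400, 57, 20, 607] [0.756 0.494 0.097] [0.862 0.6   0.132]
```

View pics/l5.png

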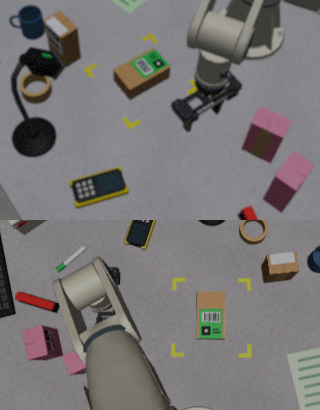

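The carton lies label-up in the middle of the marks, at about (210,315) in the lower half of the picture. Its centre is (0.428, -0.045) against a field centre of (0.427, -0.049), so every edge is more than 40 mm inside. The bystanders read the same as before, and the gripper is clear at z 0.20. I'll hand in.

```bash
python3 -c "
from rig import arm
print(arm.close_job())"
```

```text
the job is handed in; nothing more can be done
None
```

I tipped the green-labelled carton onto its back with the open fingers on its label face. I then pushed it along the table from its side into the scan field, without squeezing or lifting it, and backed the arm off. I handed the job in at about 10 s.

**Carton:** It lies flat with its top at z 0.064 m and the label up. Its centre is (0.428, -0.045) against the field centre of about (0.427, -0.049). That leaves roughly 40 mm or more inside the marks on every side, and the two cameras agree to about 3 mm.

**Everything else:**
- **White carton:** it is still standing, and its position reads the same within noise.
- **Bystanders:** the terminal, tape roll, mug, marker, stapler and pistol scanner read unchanged. In the last top view the arm hid the stapler, so that reading is from the side camera. Only part of the pistol scanner was inside the area I measured.
- **Pink cartons:** the side view shows both unmoved. In the last top view the arm partly hid them, so their outlines there came out wrong.

The wrist force readings stayed under 5 N.

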